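# Press a pointer knob onto a sprung D-shaft and hold it down

## Robot

A 6-joint arm with a two-finger parallel gripper is mounted at the origin on a cart in front of the work surface, level with it; the furniture and walls round the work are solid. World frame = base frame: x ahead of the robot, y to its left, z up, the work surface at z = 0. Lengths are in mm, angles in rad, forces in N, time in s.
With the tool pointing down it reaches from about 325 to 875 mm from the base axis. Payload 4.4 kg.
Tool frame: the origin (TCP) lies at the very end of the fingers, on their centre line; the grasp point (between the pads) lies 19 mm behind it (arm.tcp_to_grasp is the z of the grasp point in the tool frame, in mm); z points along the fingers, y is the direction in which the jaws open and shut (so a half turn about z gives the same grasp; the last joint's range is limited). The gripper opens to 85 mm and grips with 20 to 120 N. Pads are 22 mm wide; open, the fingers measure 114 mm over their backs; the gripper's body (76 mm by 85 mm) begins 54 mm behind the grasp point. The pads swing forward as they close: fully open they stand 13 mm farther back than shut.
Start: joints at [-1.355, 0.207, 1.542, -0, 1.393, -0.15], TCP at [206.2, -536.758, 231.282] pointing down, gripper open.
Joint ranges: [-2.73, 2.73], [-0.86, 2.22], [0.23, 2.46], [-1.11, 4.25], [0.08, 2.63], [-2.82, 2.82]. Speed limits (rad/s): [2.79, 2.79, 3.14, 3.14, 3.14, 3.14].

## Interface

Orientations are given as a rotation vector (axis times angle).
In Python, from bench import arm gives the robot as it stands.
- The arm moves only by the tool servo_tool, never from a script. Its argument "steps" is one flat list of numbers, 4 for each row, row after row: the shift along the world's x, y, z in m, then the turn about the world's z in rad. A call has 1 to 5 rows; each row is the pose to reach, as a shift and turn from the pose measured when the call began; what a row does not reach only later rows make up. A row lasts 1/10 s, in which the tool goes at most 50 mm and 8.59 degrees, less where a joint would pass 70% of its speed; a pose out of reach is approached as far as the arm can. A call with a gripper value outside its range is refused whole. "grip" is the closure, from -1 (fully open) to 1 (shut), set as the call begins (left out, the last holds). The fingers move at their own pace and stop on an object; the grip force is fixed at half the most. Time passes only in rows, so rows that repeat a pose let the fingers close. It gives the time, the measured TCP pose, the force and the opening at its end, in the units of the state.
- arm.get_obs(): the state, without advancing time (a new reading comes with each control period).
- arm.camera(name): name is "scene" or "top" or "wrist"; returns the picture (384x512x3 uint8, blue, green, red); there is no depth.
- arm.calibration(name): a dict with "fovy" (degrees; the focal length in pixels is half the picture's height over the tangent of half this angle, whatever the lens; pixels are square), "cx", "cy" (the principal point, pixels), "world_from_camera" (4x4, takes a point from camera to world coordinates); the wrist camera has in their place "T_tool_cam" (4x4, takes a point from camera to tool coordinates, whose origin is the TCP and whose axes are the flange's). Camera axes: x right, y up, looking along -z (the intrinsics and any distortion apply to the point x, -y, -z); pixel columns grow to the right and rows downward; lengths in mm; the calibration is good to about 2 mm. The wrist camera is an equidistant fisheye: a pixel r from the principal point sees the ray r / f radians off the axis. A picture is of the moment at which its call begins: read the wrist's pose just before it. calibration takes no time and is no camera call.
- arm.job_done(): hands the job in, once; it reports no verdict.
The state is a dict: "time": time; "q": joint angles; "qd": joint speeds; "tau": joint torques, N m; "tool_pos": TCP position; "tcp_rot": TCP orientation; "force": force on the tool from outside, world axes, zero at the start; "ft_torque": the same for the moment, N m; "gripper_width": finger opening in mm.
Only numpy, scipy, OpenCV 4.12 (cv2) and the standard library are available. Lean on these libraries where they do the work, as an engineer would, in place of code of your own. Each camera call takes 0.05 s, during which the arm holds its last target.

## Task

Fit the loose black pointer knob onto the steel D-shaft that stands up from the controller box on the left-hand table: turn it so that its pointed nose points the way the shaft's flat faces (as the tab of the washer under it does), and push it fully home. Then keep hold of the knob and keep pressing it down gently so that the sprung shaft stays pushed in by about 4 of its 6 mm (some 10 N; never press harder than 25 N), and finish like that, still holding and pressing, so that a fitter could tighten its grub screw. Leave the tin, screwdriver and hex keys where they are.

Things in the scene. Friction and masses are not known exactly. Their poses are not given: they have to be found in the camera images.
- knob_center (a point): Centre of the loose black pointer knob (60 g), 17 mm above its underside; it stands on its underside. 34 mm high; seen from above: two flat parallel sides 26 mm apart from 4 mm behind the axis to 11 mm ahead, then a taper to a nose 28 mm ahead of the axis; round back 17 mm behind. Thin light line on top towards the nose. Its x axis points at the nose, z up.
- knob_nose (a point): Foremost point of the knob's nose, 28 mm along the knob's x axis from the knob's centre, 17 mm above the underside. Under the knob is a vertical D-shaped bore on its axis, 20 mm deep, mouth widened 1.5 mm; round part 13.4 mm across, its flat on the nose side, 3.6 mm from the axis.
- shaft_tip (a point): Centre of the top of the upright steel D-shaft: 12 mm diameter, edge of the tip chamfered 1.5 mm, one flat 3 mm from the axis. Its x axis points out of the flat, the way the knob's nose must point; z up. It stands 28 mm out of a brass bush, tip 75 mm above the table at rest. When fitted fully the tip meets the bore's end, 3 mm above the knob's centre. It turns stiffly (0.05 N m).
- shaft_slide (a joint): How far the shaft is pushed down into its bush: 0 at rest, 0.006 m at its hard stop. Spring return: begins to move at about 4.5 N, 9 N at 3 mm, 13.5 N at 6 mm. It sinks under any push on its tip, also with a knob that is not yet on.
- controller: Grey box 66 x 96 mm, 39 mm high with its aluminium dial plate, screwed to the table, short black cable gland on its +y end. Origin on the table under it; the shaft's axis is 9 mm from there along its -y axis. Nut and brass bush round the shaft rise to 47 mm; on them lies a dark 1.2 mm tab washer that turns with the shaft: its pointed tab, 21 mm from the axis, points the way the flat faces.
- knob: The pointer knob itself, as above; origin on its axis at its underside, same axes.
- grease_tin: Round tin 66 mm across, 36 mm high, a bystander; origin at its underside.
- screwdriver: Screwdriver 160 mm long lying on the table, a bystander.
- hex_keys: Folding set of hex keys, 88 x 48 x 9 mm, a bystander.
There are look-alikes about, which are no part of the job. Of the things shaped like the knob, the black one is meant. Of the things that look like the controller, the largest one is meant.

How it is judged:
By the outcome, as a careful person would: the job done as asked, in the order asked, and still so for the second after the job is handed in, while the arm keeps its last pose, push and grip.
It also fails if it takes over 45 s, if anything falls off the work surface, if the arm or the gripper's body presses on something with over 40 N, if the wrist force passes 120 N, or if a joint passes its speed limit or range.

## Working session

There is one attempt and no reset: what is moved stays moved. The work goes in short steps, Python scripts to look and compute and a tool call to move; the robot and the scene stay as the last step left them, time stands still between calls to the robot, and variables do not carry over. Pictures are saved under pics/ and viewed, and the job is handed in when it is done.

Besides the shell and the picture viewer there is one more tool, called in YAML: its name, and indented under it one key for each argument. servo_tool: Moves the arm, as the interface text tells. Its arguments: {"type":"object","properties":{"steps":{"type":"array","items":{"type":"number"}},"grip":{"type":"number"}},"required":["steps"]}

```bash
mkdir -p pics; cat > h.py <<'E'
import numpy as np, cv2
from bench import arm
def shot(n,f):
    o=arm.get_obs(); im=arm.camera(n); cv2.imwrite('pics/'+f,im); np.save('pics/'+f+'.npy',np.r_[o['tool_pos'],o['tcp_rot']]); return im
E
python3 - <<'E'
from h import *
print(arm.get_obs())
for n in('scene','top','wrist'):
    shot(n,n+'0.png'); print(n,arm.calibration(n))
E
```

```text
{'time': 0.0, 'q': array([-1.35447515e+00,  2.07402178e-01,  1.54296644e+00,  2.54924081e-05,
        1.39349143e+00, -1.50500552e-01]), 'qd': array([-6.77536349e-04, -6.81106057e-05,  1.41948095e-03,  3.33735444e-04,
        8.27899806e-04,  4.38284049e-04]), 'tau': array([-8.87626193e-04, -3.83041871e+01, -2.91592097e+01, -1.13567169e-04,
        1.08490430e-02,  3.60386878e-06]), 'tool_pos': array([ 206.05642464, -536.00049991,  230.12995566]), 'tcp_rot': array([-3.08667207e+00, -5.72556680e-01,  7.77501615e-05]), 'force': array([0.16477931, 0.05146828, 0.18228658]), 'ft_torque': array([ 0.01303945,  0.02878869, -0.00521206]), 'gripper_width': 85.37606049885152}
scene {'fovy': 48.90531876587729, 'cx': 254.41650351540022, 'cy': 196.4213286757233, 'world_from_camera': array([[-8.61591900e-01,  3.09290871e-01, -4.02490441e-01,
         1.21789199e+02],
       [-5.07322377e-01, -4.98397416e-01,  7.03010684e-01,
         9.49939944e+02],
       [ 1.68345908e-02,  8.09900718e-01,  5.86325356e-01,
         6.25227303e+02],
       [ 0.00000000e+00,  0.00000000e+00,  0.00000000e+00,
      
[... 211 characters left out ...]
,
       [-9.99897478e-01, -2.69648253e-03, -1.40628285e-02,
         2.99920935e+02],
       [-1.43178927e-02,  1.75989607e-01,  9.84287893e-01,
         9.21174136e+02],
       [ 0.00000000e+00,  0.00000000e+00,  0.00000000e+00,
         1.00000000e+00]])}
wrist {'fovy': 65.70646984690485, 'cx': 254.40144338865161, 'cy': 192.62794594758378, 'T_tool_cam': array([[ 1.63502528e-04,  9.47626406e-01,  3.19380914e-01,
         8.26913513e+01],
       [ 9.99999740e-01,  6.95590169e-05, -7.18322342e-04,
         9.35753507e-01],
       [-7.02917042e-04,  3.19380948e-01, -9.47626148e-01,
        -1.43223466e+02],
       [ 0.00000000e+00,  0.00000000e+00,  0.00000000e+00,
         1.00000000e+00]])}
```

View pics/scene0.png

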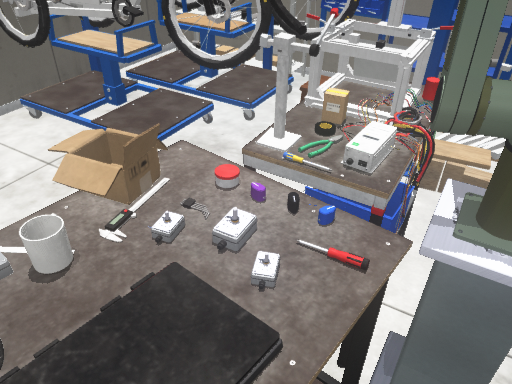

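View pics/top0.png

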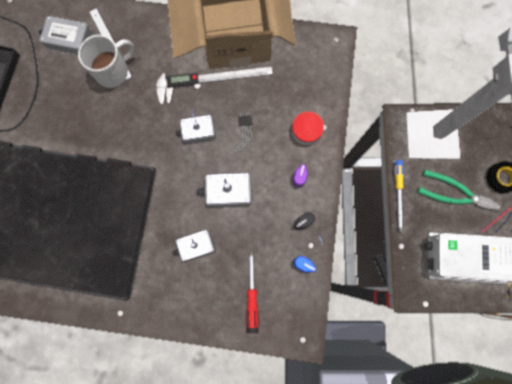

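View pics/wrist0.png

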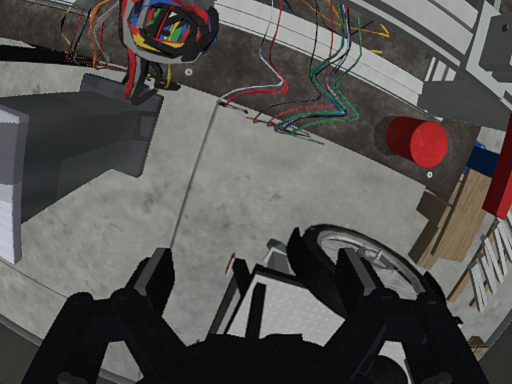

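Three knob shapes appear in the top view: purple (300,176), black (304,221) and blue (305,265). The black one is meant. The controller-like boxes are at (197,129), (228,189) and (195,245). The middle one is the largest, so that one is meant. I'll confirm both in an enlarged crop.

```bash
cat >> h.py <<'E'
def ray_fix(n,u,v):
    c=arm.calibration(n); f=192/np.tan(np.radians(c['fovy'])/2); T=c['world_from_camera']
    d=T[:3,:3]@np.array([(u-c['cx'])/f,-(v-c['cy'])/f,-1]); return T[:3,3],d
def pz(n,u,v,z):
    o,d=ray_fix(n,u,v); return o+d*(z-o[2])/d[2]
def Ttool(p):
    T=np.eye(4); T[:3,:3]=cv2.Rodrigues(np.array(p[3:6],float))[0]; T[:3,3]=p[:3]; return T
def wz(p,u,v,z):
    c=arm.calibration('wrist'); f=192/np.tan(np.radians(c['fovy'])/2)
    x=u-c['cx'];y=v-c['cy']; r=np.hypot(x,y); t=r/f; s=np.sin(t)/max(r,1e-9)
    T=Ttool(p)@c['T_tool_cam']; d=T[:3,:3]@np.array([x*s,-y*s,-np.cos(t)]); o=T[:3,3]; return o+d*(z-o[2])/d[2]
def crop(im,u0,v0,w,h,k,f):
    cv2.imwrite('pics/'+f,cv2.resize(im[v0:v0+h,u0:u0+w],None,fx=k,fy=k,interpolation=cv2.INTER_CUBIC))
E
python3 - <<'E'
from h import *
t=cv2.imread('pics/top0.png');crop(t,180,110,150,112+50,4,'c_top.png') if 0 else crop(t,170,110,160,150,4,'c_top.png')
s=cv2.imread('pics/scene0.png');crop(s,140,170,200,130,4,'c_sc.png')
for z in(0,):
  for n,u,v in(('top',304,221),('top',228,189),('scene',293,205),('scene',235,230)): print(n,pz(n,u,v,34 if u in(304,293) else 40))
E
```

```text
top [449.36444318 191.01214565  34.        ]
top [514.82349677 345.68724124  40.        ]
scene [433.97487759 223.00976953  34.        ]
scene [496.82770798 375.00983163  40.        ]
```

View pics/c_top.png

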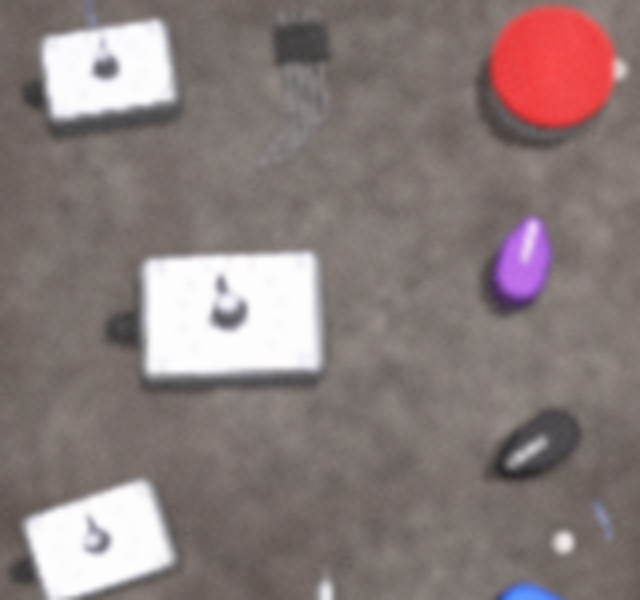

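View pics/c_sc.png

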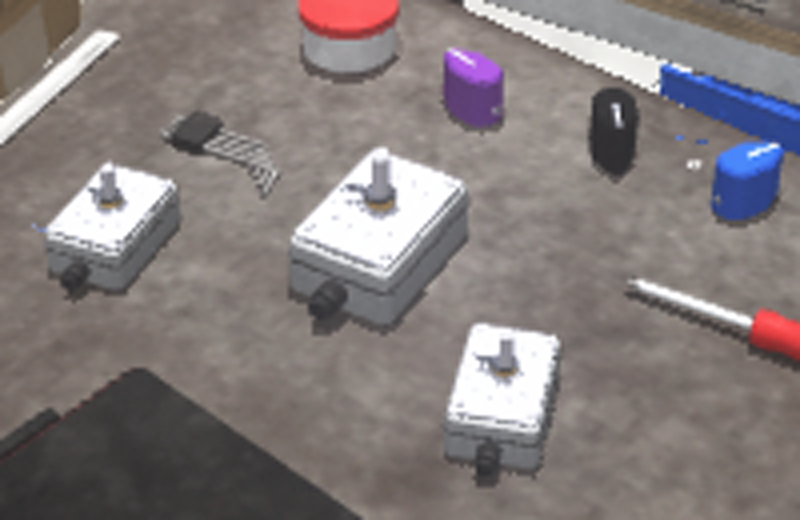

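```bash
python3 - <<'E'
from h import *
p=lambda *a:print(a,pz(*a).round())
for u,v in((393,312),(511,310),(408,112),(460,157),(435,135)):p('top',u,v,0)
for u,v in((310,193),(380,215),(413,150),(280,140)):p('scene',u,v,0)
q=np.load('pics/wrist0.png.npy')
for u,v in((415,165),(430,178),(220,105),(340,145)):print(u,v,wz(q,u,v,0).round())
for u,v in((510,130),(420,90),(480,110)):print(u,v,wz(q,u,v,0).round())
s=cv2.imread('pics/scene0.png');crop(s,250,0,200,200,3,'c_fr.png')
E
```

```text
('top', 393, 312, 0) [267.  11.   0.]
('top', 511, 310, 0) [ 272. -227.    0.]
('top', 408, 112, 0) [693. -47.   0.]
('top', 460, 157, 0) [ 591. -152.    0.]
('top', 435, 135, 0) [ 640. -102.    0.]
('scene', 310, 193, 0) [437. 112.   0.]
('scene', 380, 215, 0) [256. 107.   0.]
('scene', 413, 150, 0) [ 266. -258.    0.]
('scene', 280, 140, 0) [635. -99.   0.]
415 165 [ 287. -751.    0.]
430 178 [ 281. -786.    0.]
220 105 [ 258. -471.    0.]
340 145 [ 267. -633.    0.]
510 130 [ 422. -910.    0.]
420 90 [ 386. -710.    0.]
480 110 [ 414. -826.    0.]
```

View pics/c_fr.png

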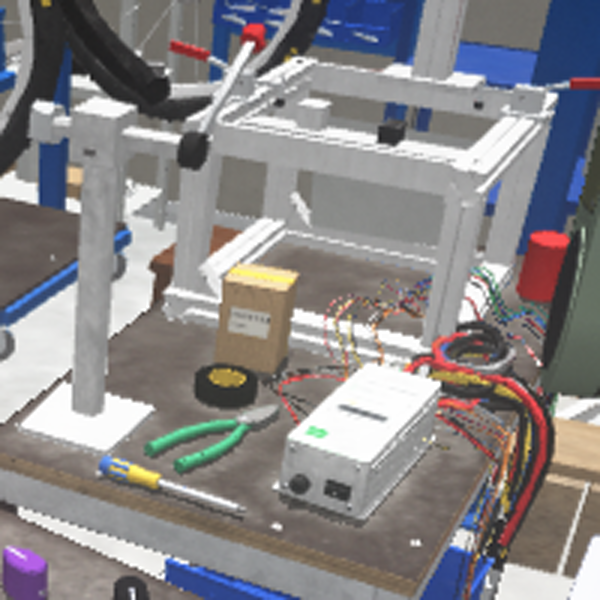

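The black knob is at about (449,191), and its light line points lower left. The largest controller box has its tab pointing up in the picture, about +x. I'll retract along −y at small radius, clear of the aluminium frame.

servo_tool:
  steps: [0.0,0.05,0.01,0.1,0.0,0.1,0.02,0.2,0.0,0.15,0.03,0.3,0.0,0.2,0.03,0.4,0.01,0.24,0.03,0.5]
  grip: -1

```text
time: 0.65
tool_pos: [215.4, -293.9, 260.1]
tcp_rot: [-2.848, -1.322, 0.001]
force: [0.5, 0.5, 0.6]
gripper_width: 85.5
```

servo_tool:
  steps: [0.02,0.05,0.0,0.14,0.05,0.09,0.0,0.28,0.08,0.13,0.0,0.42,0.11,0.17,0.0,0.56,0.13,0.215,0.0,0.7]

```text
time: 1.15
tool_pos: [344.5, -81.4, 260.4]
tcp_rot: [2.217, 2.226, -0.001]
force: [1.0, -1.9, 0.1]
gripper_width: 85.3
```

servo_tool:
  steps: [0.02,0.05,0.0,0.12,0.04,0.1,0.0,0.25,0.06,0.14,0.0,0.4,0.08,0.19,-0.03,0.55,0.1,0.23,-0.05,0.57]

```text
time: 1.65
tool_pos: [439.5, 139.1, 216.4]
tcp_rot: [1.495, 2.761, 0.001]
force: [0.6, -0.8, 0.9]
gripper_width: 85.4
```

```bash
python3 - <<'E'
from h import *
print(arm.get_obs()['q']);shot('wrist','w1.png')
E
```

```text
[ 1.18988225e-01 -2.82201242e-02  1.82812594e+00 -8.25629347e-04
  1.33979424e+00 -4.59024372e-01]
```

View pics/w1.png

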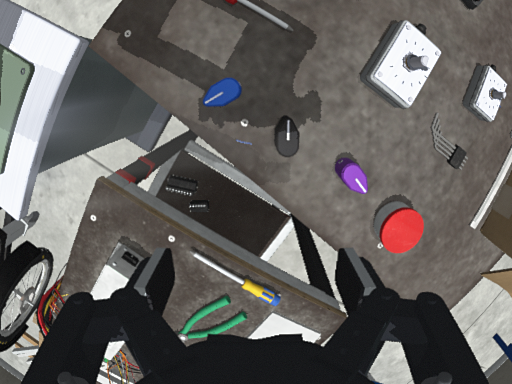

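The black knob is at (287,135) in the wrist view, nose upward. The white-topped box at (403,62) is the largest. Next I'll measure the knob's line and its top face.

```bash
python3 - <<'E'
from h import *
im=cv2.imread('pics/w1.png'); crop(im,260,105,60,60,8,'c_k1.png'); crop(im,350,10,110,110,6,'c_s1.png')
E
```

```text
(no output)
```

View pics/c_k1.png

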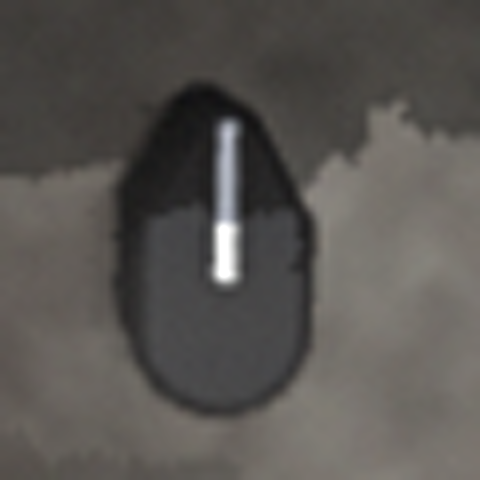

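View pics/c_s1.png

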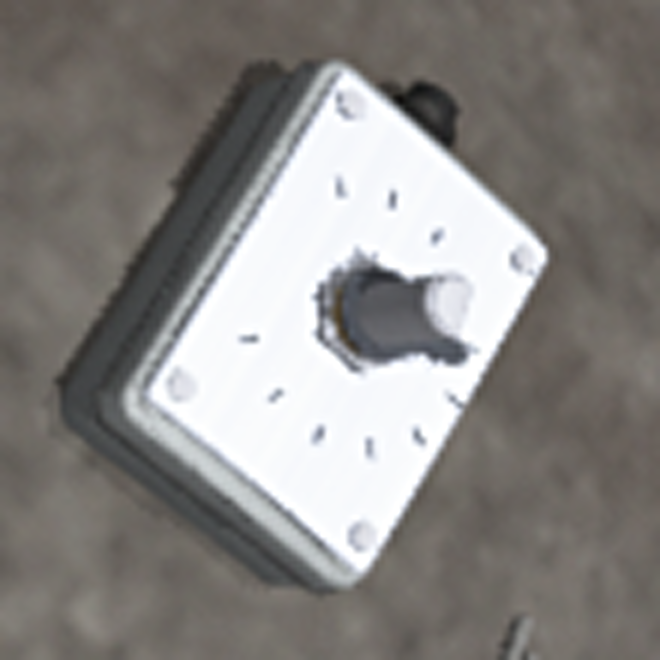

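```bash
python3 - <<'E'
from h import *
q=np.load('pics/w1.png.npy')
P=lambda x,y,z:wz(q,260+(x+.5)/8-.5,105+(y+.5)/8-.5,z)
a,b,k=P(229,118,34),P(226,284,34),P(222,410,34)
l,r=P(137,260,34),P(308,260,34)
print(a,b,k,l,r)
d=a-b;th=np.arctan2(d[1],d[0]);print(np.degrees(th),np.linalg.norm(d)); n=np.array([np.cos(th),np.sin(th)])
print('back dist',(a-k)[:2]@n,(b-k)[:2]@n,'axis from back',k[:2]+17*n,'width',np.linalg.norm(l-r),(l+r)/2)
# nose dir also by back-line
d=a-k;print(np.degrees(np.arctan2(d[1],d[0])))
S=lambda x,y,z:wz(q,350+(x+.5)/6-.5,10+(y+.5)/6-.5,z)
s=S(447,303,75);t=S(468,352,48);c=S(372,318,48)
print('shaft',s,c,'tab',t,np.degrees(np.arctan2(*(t-s)[1::-1])),np.hypot(*(t-s)[:2]))
print('top cam', pz('top',170+538/4,110+443/4,34), pz('top',170+228/4,110+304/4,75))
E
```

```text
[440.58295085 205.92660947  34.        ] [453.29060908 186.58828139  34.        ] [462.97419743 171.55343294  34.        ] [441.12884052 182.50297721  34.        ] [460.87768372 195.78430874  34.        ]
123.30983222961974 23.139911640429464
back dist 41.02263174738962 17.88272010696015 axis from back [453.63837137 185.76055622] width 23.799381822077958 [451.00326212 189.14364297  34.        ]
123.08087564847747
shaft [516.62800507 345.47956644  75.        ] [516.8010322  344.45520566  48.        ] tab [537.40811831 353.9070775   48.        ] 22.07533679944763 22.424006092180463
top cam [449.87263414 189.98536102  34.        ] [514.40985606 345.88013972  75.        ]
```

servo_tool:
  steps: [0.006,0.025,-0.03,0.003,0.0125,0.049,-0.07,0.003,0.0125,0.049,-0.106,0.003,0.0125,0.049,-0.106,0.003]

```text
time: 2.1
tool_pos: [446.1, 192.4, 99.8]
tcp_rot: [-1.479, -2.753, 0.012]
force: [-1.0, 0.9, -0.6]
gripper_width: 85.3
```

```bash
python3 - <<'E'
from h import *
print(arm.get_obs()['tool_pos']);im=shot('wrist','w2.png');crop(im,180,110,150,150,4,'c_k2.png')
E
```

```text
[446.05800411 192.40613094  99.79861255]
```

View pics/c_k2.png

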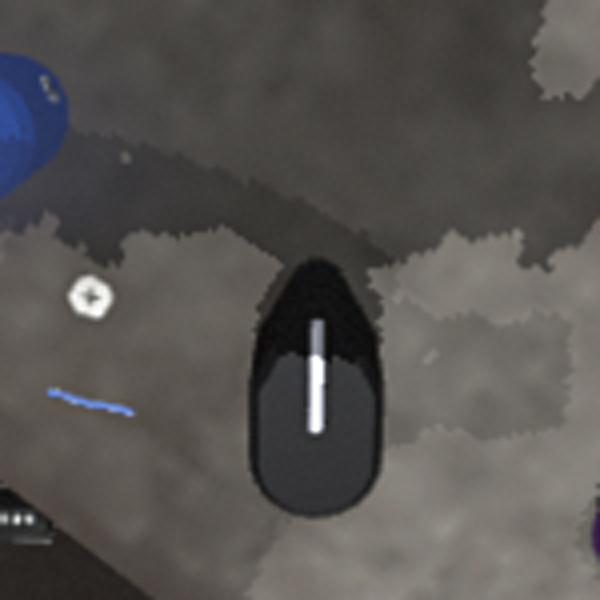

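```bash
python3 - <<'E'
from h import *
q=np.load('pics/w2.png.npy');print(q, arm.get_obs()['tool_pos'])
P=lambda x,y,z:wz(q,180+(x+.5)/4-.5,110+(y+.5)/4-.5,z)
a,b,k=P(317,319,34),P(316,434,34),P(315,516,34)
l,r=P(250,430,20),P(382,430,20)
d=a-b;th=np.arctan2(d[1],d[0]);n=np.array([np.cos(th),np.sin(th)])
print(a,b,k,np.degrees(th),np.linalg.norm(d),'back',(b-k)[:2]@n,'axis',k[:2]+17*n,'w',np.linalg.norm(l-r),(l+r)/2)
x=Ttool(q)[:3,0];print('yaw',np.degrees(np.arctan2(x[1],x[0])))
E
```

```text
[ 4.46058004e+02  1.92406131e+02  9.97986125e+01 -1.47942087e+00
 -2.75277661e+00  1.16879979e-02] [448.5534731  192.53629466 102.76743235]
[440.5797307  205.36327906  34.        ] [453.25330258 186.0814854   34.        ] [462.89517245 171.33354253  34.        ] 123.31618999732855 23.07394615675217 back 17.62003427967328 axis [453.55776997 185.53962978] w 26.95370407966928 [456.06625078 181.85889319  20.        ]
yaw 123.48578662136293
```

servo_tool:
  steps: [0.0037,-0.0047,0.0,0.0,0.0037,-0.0047,-0.03,0.0,0.0037,-0.0047,-0.055,0.0,0.0037,-0.0047,-0.06,0.0,0.0037,-0.0047,-0.06,0.0]

```text
time: 2.65
tool_pos: [453.3, 187.4, 43.9]
tcp_rot: [-1.485, -2.756, 0.004]
force: [0.2, -0.3, -0.3]
gripper_width: 85.5
```

```bash
python3 - <<'E'
from h import *
im=shot('wrist','w3.png');o=arm.get_obs();x=Ttool(np.r_[o['tool_pos'],o['tcp_rot']])[:3,0];print(o['tool_pos'],np.degrees(np.arctan2(x[1],x[0])))
E
```

```text
[453.94796522 187.65031702  44.60554217] 123.3899174525662
```

View pics/w3.png

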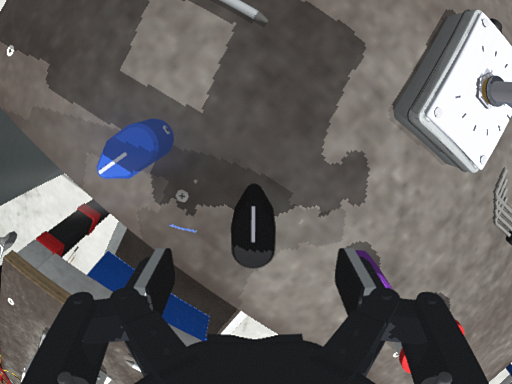

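```bash
python3 - <<'E'
from h import *
q=np.load('pics/w1.png.npy'); n=np.array([np.cos(2.152),np.sin(2.152)]);m=np.array([n[1],-n[0]])
for u,v in((337,160),(345,190),(366,190),(352,172)):
    p=wz(q,u,v,25)[:2]-[452.5,187.5];print(p@n,p@m)
E
```

```text
-25.219090441230335 60.62641177262517
-62.5468195664401 73.88569724400601
-62.58442426265958 101.92535316921739
-39.68243880796744 80.82855901984172
```

servo_tool:
  steps: [-0.0015,0.0,0.0,0.0,-0.0015,0.0,0.0,0.0,-0.0015,0.0,-0.02,0.0,-0.0015,0.0,-0.036,0.0,-0.0015,0.0,-0.04,0.0]
  grip: -0.2

```text
time: 3.2
tool_pos: [451.6, 187.5, 3.9]
tcp_rot: [-1.484, -2.756, 0.005]
force: [-0.6, 0.7, -0.2]
gripper_width: 51.3
```

servo_tool:
  steps: [0,0,0,0,0,0,0,0]

```text
time: 3.4
tool_pos: [452.2, 187.7, 4.7]
tcp_rot: [-1.484, -2.757, 0.003]
force: [-0.6, 1.0, -0.2]
gripper_width: 51.0
```

```bash
python3 - <<'E'
from h import *
im=shot('wrist','w4.png');o=arm.get_obs();x=Ttool(np.r_[o['tool_pos'],o['tcp_rot']])[:3,0];print(o['tool_pos'],np.degrees(np.arctan2(x[1],x[0])),o['gripper_width'])
E
```

```text
[452.47142054 187.74760486   4.87691036] 123.40368911475755 51.274760234962685
```

View pics/w4.png

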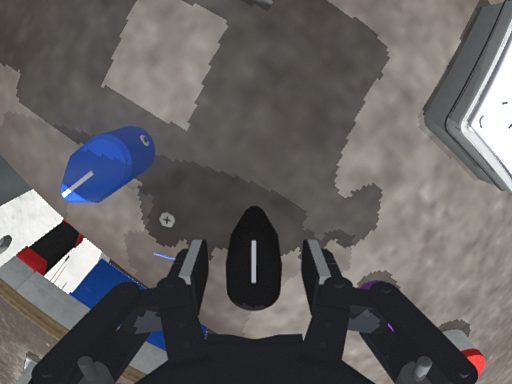

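The knob is centred between the pads, with its line at x=254 and the pads at about 195 and 312. I'll close.

servo_tool:
  steps: [0,0,0,0,0,0,0,0,0,0,0,0,0,0,0,0,0,0,0,0]
  grip: 1

```text
time: 3.95
tool_pos: [453.7, 188.0, 5.9]
tcp_rot: [-1.486, -2.759, 0.0]
force: [-0.0, -0.7, 5.9]
gripper_width: 24.8
```

servo_tool:
  steps: [0,0,0,0,0,0,0,0]

```text
time: 4.15
tool_pos: [453.6, 188.0, 5.9]
tcp_rot: [-1.486, -2.759, 0.0]
force: [0.1, -0.5, 2.7]
gripper_width: 25.1
```

```bash
python3 - <<'E'
from h import *
im=shot('wrist','w5.png');o=arm.get_obs();x=Ttool(np.r_[o['tool_pos'],o['tcp_rot']])[:3,0];print(o['tool_pos'],np.degrees(np.arctan2(x[1],x[0])),o['gripper_width'],o['force'])
E
```

```text
[453.67668993 188.01602691   5.93196466] 123.40916928473511 25.037884174143986 [ 0.34039615 -0.26218165  2.15018285]
```

View pics/w5.png

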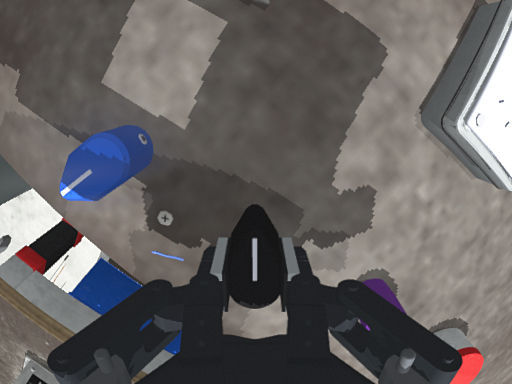

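```bash
python3 - <<'E'
from h import *
im=cv2.imread('pics/w5.png');crop(im,205,190,100,130,6,'c_k5.png')
E
```

```text
(no output)
```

View pics/c_k5.png

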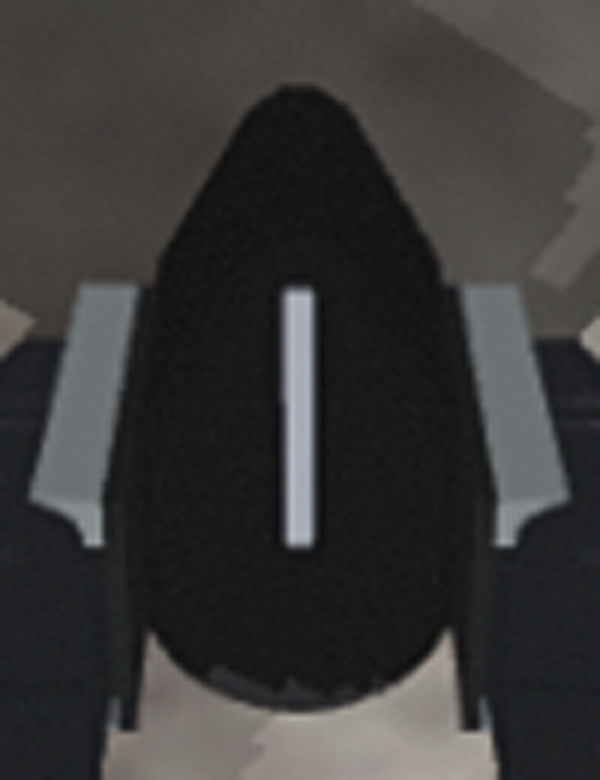

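servo_tool:
  steps: [0,0,0.03,0,0,0,0.07,0,0,0,0.11,0,0,0,0.15,0,0,0,0.15,0]

```text
time: 4.7
tool_pos: [458.1, 189.1, 162.0]
tcp_rot: [1.488, 2.765, 0.013]
force: [1.0, -0.2, -0.3]
gripper_width: 24.7
```

servo_tool:
  steps: [0,0.02,0,-0.14,0,0.05,0,-0.28,-0.005,0.08,0,-0.42,-0.01,0.1,0,-0.56,-0.015,0.126,0,-0.7]

```text
time: 5.2
tool_pos: [441.8, 315.2, 160.2]
tcp_rot: [2.351, 2.078, 0.006]
force: [1.1, -0.6, -1.2]
gripper_width: 25.2
```

servo_tool:
  steps: [0,0.0,0,-0.14,0,0.0,0,-0.28,0,0,0,-0.42,0,0,0,-0.56,0,0,0,-0.7]

```text
time: 5.7
tool_pos: [440.7, 314.7, 158.3]
tcp_rot: [2.923, 1.138, -0.002]
force: [0.0, -0.4, -0.2]
gripper_width: 25.1
```

servo_tool:
  steps: [0,0.0,0,-0.14,0,0.0,0,-0.28,0,0,0,-0.36,0,0,0,-0.36]

```text
time: 6.1
tool_pos: [439.6, 314.2, 156.6]
tcp_rot: [3.079, 0.596, -0.008]
force: [-0.4, -0.3, -1.3]
gripper_width: 25.0
```

```bash
python3 - <<'E'
from h import *
q=np.load('pics/w5.png.npy')
P=lambda x,y,z:wz(q,205+(x+.5)/6-.5,190+(y+.5)/6-.5,z)
T=np.linalg.inv(Ttool(q))
for x,y in((299,286),(299,548),(299,710)):
    p=P(x,y,34);print(p,(T@np.r_[p,1])[:3])
im=shot('wrist','w6.png');o=arm.get_obs();x=Ttool(np.r_[o['tool_pos'],o['tcp_rot']])[:3,0];print(o['tool_pos'],o['q'],np.degrees(np.arctan2(x[1],x[0])),o['gripper_width'],o['force'])
E
```

```text
[441.85299969 207.9772698   34.        ] [ 23.3564422    1.04306204 -27.92672582]
[454.64792699 188.58467361  34.        ] [  0.12376128   1.04710229 -28.08632741]
[463.94565011 174.49270616  34.        ] [-16.75870721   1.05009378 -28.20230515]
[439.82390543 314.26308963 156.92097441] [ 0.46272619  0.21176024  1.69744446 -0.00441235  1.23809401  1.65095525] 22.002031799836136 25.17470346725479 [ 0.33756385  0.30916174 -1.0061075 ]
```

View pics/w6.png

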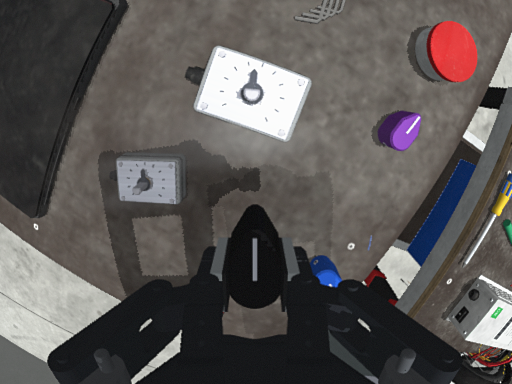

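```bash
python3 - <<'E'
from h import *
im=cv2.imread('pics/w6.png');crop(im,215,55,75,75,8,'c_s6.png')
E
```

```text
(no output)
```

View pics/c_s6.png

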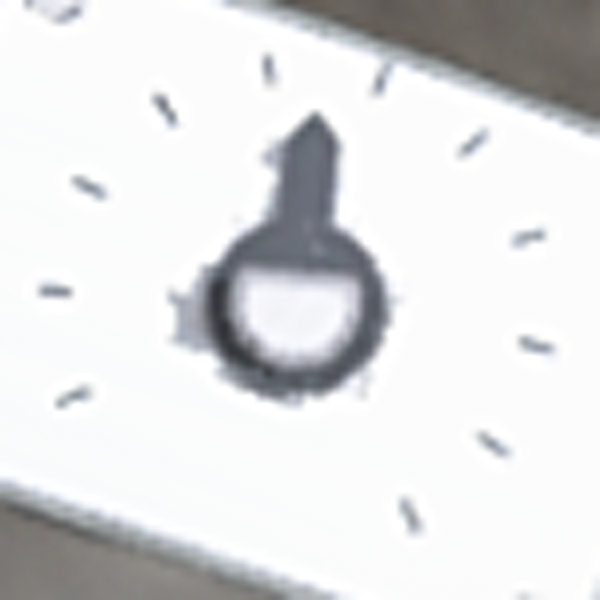

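```bash
python3 - <<'E'
from h import *
q=np.load('pics/w6.png.npy');im=cv2.imread('pics/w6.png')
P=lambda x,y,z:wz(q,215+(x+.5)/8-.5,55+(y+.5)/8-.5,z)[:2]
an=lambda d:np.degrees(np.arctan2(d[1],d[0]))
c=P(299,311,48.2);t=P(316,112,48.2);print('washer',c,'tab',an(t-c),np.hypot(*(t-c)))
print('tab mid',an(P(310,150,48.2)-P(302.5,222,48.2)))
a,b=P(240,267,75),P(360,270,75);print('flat',a,b,np.hypot(*(a-b)),an(a-b)-90)
# tip: mask bright pixels
l,r,bo=P(232,310,75),P(364,310,75),P(300,362,75);print(l,r,bo,(l+r)/2)
T=Ttool(q);print('knob xy now by cam',(T@[0.1,1.05,-28,1])[:2],'tool yaw',an(T[:2,0]))
B=cv2.resize(im[55:130,215:290],None,fx=8,fy=8,interpolation=cv2.INTER_CUBIC)
g=cv2.cvtColor(B,cv2.COLOR_BGR2GRAY)
for th in(140,170,200):
    m=(g>th).astype('uint8');n,L,s,ce=cv2.connectedComponentsWithStats(m);i=L[310,300];print(th,s[i],ce[i])
    if s[i][4]<20000:
        cn=max(cv2.findContours((L==i).astype('uint8'),0,1)[0],key=len)[:,0];e=np.array([P(x,y,75) for x,y in cn]); h=cv2.convexHull(e.astype('f4'))[:,0]; 
        W=np.array([P(*x,75) for x in ((s[i][0],310),(s[i][0]+s[i][2],310))]);print(W)
E
```

```text
washer [517.57474831 345.99765152] tab 17.14474123685982 21.14085672556949
tab mid 16.11655465801318
flat [519.37521886 352.51842079] [523.23787719 342.11539953] 11.096980698465874 20.370041484229077
[515.33439149 351.70524763] [519.8786069  340.35621634] [513.10560985 344.02312794] [517.60649919 346.03073199]
knob xy now by cam [440.22408163 313.43058689] tool yaw 21.92045135065575
140 [  232   267   130   101 10510] [295.85195052 313.08591817]
[[515.33439149 351.70524763]
 [519.80869231 340.52780361]]
170 [ 236  271  123   93 9015] [296.17104825 313.17226844]
[[515.4701251  351.36030526]
 [519.70388544 340.78519666]]
200 [ 241  276  115   82 7193] [296.31975532 313.49395245]
[[515.63995487 350.92924457]
 [519.5991563  341.04260496]]
```

```bash
python3 - <<'E'
from h import *
q=np.load('pics/w6.png.npy');g=cv2.cvtColor(cv2.imread('pics/w6.png'),6).astype(float)
an=lambda d:np.degrees(np.arctan2(d[1],d[0]))
def cross(a,th):
    return [i+(th-a[i])/(a[i+1]-a[i]) for i in range(len(a)-1) if (a[i]-th)*(a[i+1]-th)<0]
E=[]
for u in range(246,259):
    c=[v for v in cross(g[82:95,u],170) if True]; 
    if c:E.append(wz(q,u,82+c[0],75)[:2])
E=np.array(E);print(E.round(1).tolist())
vx=cv2.fitLine(E[1:-1].astype('f4'),2,0,.01,.01).ravel();print('flat',an(vx[:2])%180-90)
M=[]
for v in range(72,83):
    c=cross(g[v,246:262],170);print(v,np.round(c,1))
    if len(c)>=2:M.append(wz(q,246+(c[-1]+c[-2])/2,v,48.2)[:2])
M=np.array(M);vx=cv2.fitLine(M.astype('f4'),2,0,.01,.01).ravel();print('tab',an(vx[:2])%180, [an(m-[517.57,346.0]).round(1) for m in M])
E
```

```text
[[523.0, 352.8], [523.8, 352.3], [519.9, 350.0], [520.1, 349.3], [520.4, 348.6], [520.5, 347.8], [520.7, 347.1], [520.9, 346.4], [521.2, 345.7], [521.5, 345.0], [521.7, 344.3], [526.0, 345.3], [526.0, 344.5]]
flat 12.567757
72 [ 4.3 10.6]
73 [ 3.3 10.9]
74 [ 3.2 10.7]
75 [ 3.2 10.5]
76 [ 3.4 10.5]
77 [ 3.5 10.5]
78 [ 3.1 10.4]
79 [ 2.9 10.3]
80 [ 2.7 10.2]
81 [ 2.3 10.2]
82 [ 1.8 10.1]
tab 15.306876 [np.float64(18.0), np.float64(18.7), np.float64(19.0), np.float64(19.1), np.float64(18.5), np.float64(18.3), np.float64(18.8), np.float64(19.4), np.float64(19.6), np.float64(20.5), np.float64(22.0)]
```

Shaft axis is (517.6,346.0) from both the tip and the washer. The flat faces about 17.7° (edge 17.5°, tab 17–18.5°). Moving to hover above it.

servo_tool:
  steps: [0.03,0.012,0,-0.04,0.06,0.025,0,-0.075,0.0774,0.0327,-0.02,-0.075,0.0774,0.0327,-0.055,-0.075,0.0774,0.0327,-0.055,-0.075]

```text
time: 6.65
tool_pos: [513.0, 344.7, 95.5]
tcp_rot: [3.095, 0.484, -0.027]
force: [-2.5, -0.5, -1.5]
gripper_width: 24.8
```

servo_tool:
  steps: [0,0,0,0,0,0,0,0,0,0,0,0]

```text
time: 6.95
tool_pos: [513.6, 345.1, 97.1]
tcp_rot: [3.095, 0.485, -0.023]
force: [0.7, -0.2, -0.7]
gripper_width: 25.0
```

```bash
cat >> h.py <<'E'
def st():
    o=arm.get_obs();x=Ttool(np.r_[o['tool_pos'],o['tcp_rot']])[:3,0];print(o['time'],o['tool_pos'].round(2),'yaw',np.degrees(np.arctan2(x[1],x[0])).round(2),'w',round(o['gripper_width'],1),'F',o['force'].round(2),o['ft_torque'].round(2),'tilt',o['tcp_rot'].round(3))
E
python3 - <<'E'
from h import *
im=shot('wrist','w7.png');s=shot('scene','s7.png');crop(s,170,150,130,120,5,'c_s7.png');t=shot('top','t7.png');st()
E
```

```text
7.1 [513.77 345.19  97.14] yaw 17.79 w 24.8 F [ 0.65 -0.33 -1.41] [ 0.01 -0.01  0.02] tilt [ 3.095  0.485 -0.022]
```

View pics/w7.png

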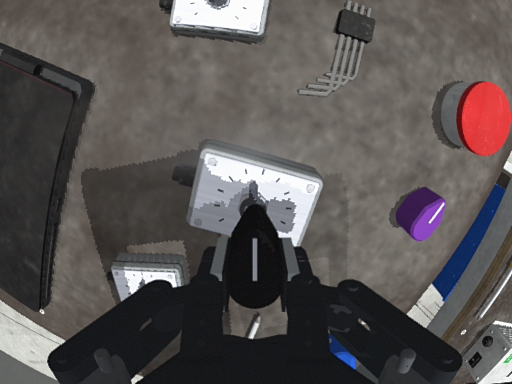

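View pics/c_s7.png

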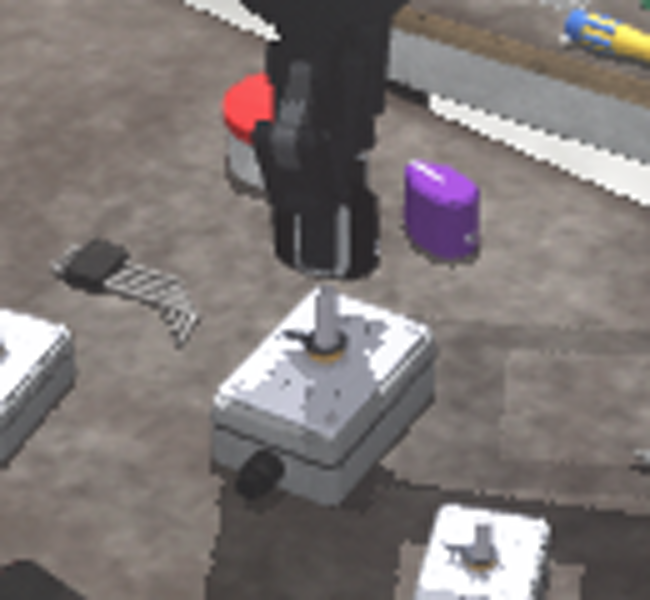

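servo_tool:
  steps: [0.0034,0.0018,0,0,0.0034,0.0018,0,0,0.0034,0.0018,0,0,0.0034,0.0018,0,0,0.0034,0.0018,0,0]

```text
time: 7.6
tool_pos: [517.0, 346.9, 97.0]
tcp_rot: [3.095, 0.484, -0.023]
force: [-0.7, -0.0, -0.9]
gripper_width: 24.4
```

servo_tool:
  steps: [0,0,0,0,0,0,0,0,0,0,0,0]

```text
time: 7.9
tool_pos: [517.0, 346.9, 96.9]
tcp_rot: [3.095, 0.484, -0.023]
force: [-0.4, -0.4, -0.1]
gripper_width: 24.6
```

```bash
python3 -c "
from h import *
st()"
```

```text
7.9 [516.98 346.88  96.89] yaw 17.79 w 24.6 F [-0.38 -0.44 -0.1 ] [-0.    0.06  0.  ] tilt [ 3.095  0.484 -0.023]
```

servo_tool:
  steps: [0,0,-0.005,0,0,0,-0.01,0,0,0,-0.013,0,0,0,-0.013,0,0,0,-0.013,0]

```text
time: 8.4
tool_pos: [516.9, 346.8, 83.6]
tcp_rot: [3.095, 0.484, -0.024]
force: [-0.1, 0.7, -0.4]
gripper_width: 25.2
```

```bash
python3 - <<'E'
from h import *
s=shot('scene','s8.png');crop(s,190,180,90,80,7,'c_s8.png');w=shot('wrist','w8.png');crop(w,190,150,150,150,4,'c_w8.png');st()
E
```

```text
8.5 [517.13 346.96  84.04] yaw 17.79 w 24.6 F [ 0.2  -0.49 -0.39] [ 0.04  0.03 -0.02] tilt [ 3.095  0.485 -0.023]
```

View pics/c_s8.png

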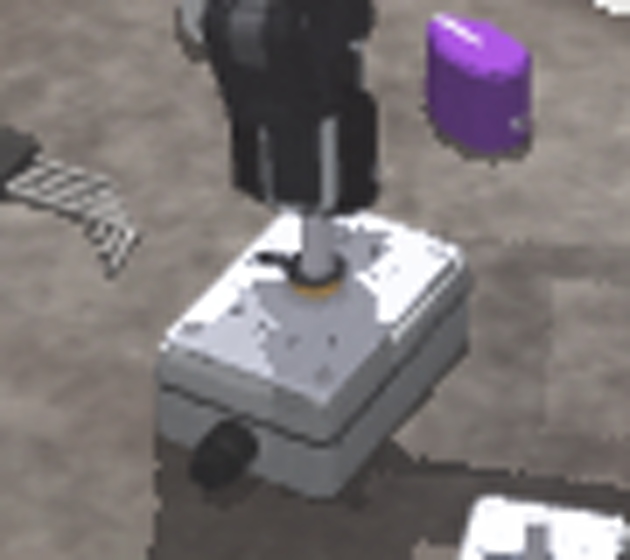

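View pics/c_w8.png

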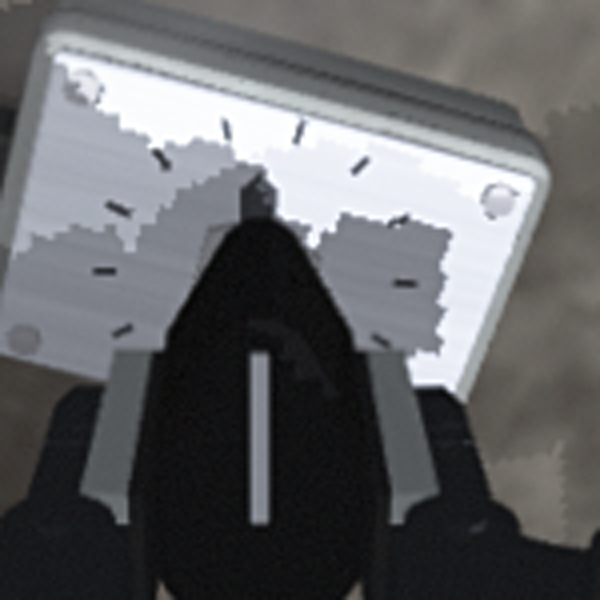

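The tab at (258,195) in the crop lines up with the knob's line (259) and nose, and the knob is above the shaft. I'll lower it in small steps and watch the force.

servo_tool:
  steps: [0,0,-0.002,0,0,0,-0.004,0,0,0,-0.005,0]

```text
time: 8.8
tool_pos: [517.5, 347.1, 79.2]
tcp_rot: [3.096, 0.485, -0.021]
force: [0.7, 0.2, 0.8]
gripper_width: 24.9
```

servo_tool:
  steps: [0,0,-0.0015,0,0,0,-0.003,0,0,0,-0.003,0]

```text
time: 9.1
tool_pos: [518.5, 347.5, 76.5]
tcp_rot: [3.096, 0.484, -0.017]
force: [3.2, 0.7, -1.0]
gripper_width: 24.9
```

servo_tool:
  steps: [0,0,-0.002,0,0,0,-0.004,0,0,0,-0.004,0]

```text
time: 9.4
tool_pos: [518.8, 347.5, 72.2]
tcp_rot: [3.096, 0.484, -0.017]
force: [2.9, 0.4, -1.9]
gripper_width: 25.2
```

```bash
python3 -c "
from h import *
st()"
```

```text
9.4 [518.78 347.54  72.18] yaw 17.78 w 25.2 F [ 2.92  0.4  -1.9 ] [ 0.12 -0.49 -0.02] tilt [ 3.096  0.484 -0.017]
```

servo_tool:
  steps: [0,0,-0.002,0,0,0,-0.004,0,0,0,-0.006,0,0,0,-0.006,0]

```text
time: 9.8
tool_pos: [518.8, 347.5, 65.9]
tcp_rot: [3.097, 0.484, -0.016]
force: [2.2, 0.1, -1.3]
gripper_width: 25.1
```

servo_tool:
  steps: [0,0,-0.001,0,0,0,-0.002,0,0,0,-0.003,0,0,0,-0.003,0]

```text
time: 10.2
tool_pos: [518.9, 347.5, 62.8]
tcp_rot: [3.097, 0.484, -0.016]
force: [2.7, 1.0, -0.9]
gripper_width: 24.6
```

servo_tool:
  steps: [0,0,-0.001,0,0,0,-0.0015,0,0,0,-0.0015,0]

```text
time: 10.5
tool_pos: [518.9, 347.5, 61.2]
tcp_rot: [3.097, 0.484, -0.016]
force: [2.6, 0.5, -0.5]
gripper_width: 24.6
```

servo_tool:
  steps: [0,0,-0.001,0,0,0,-0.001,0,0,0,-0.001,0]

```text
time: 10.8
tool_pos: [518.9, 347.6, 60.7]
tcp_rot: [3.096, 0.484, -0.016]
force: [1.1, 0.6, 3.6]
gripper_width: 24.5
```

```bash
python3 -c "
from h import *
st()"
```

```text
10.8 [518.92 347.57  60.66] yaw 17.78 w 24.5 F [1.1  0.59 3.64] [-0.03 -0.12  0.01] tilt [ 3.096  0.484 -0.016]
```

servo_tool:
  steps: [0,0,-0.001,0,0,0,-0.0015,0,0,0,-0.0015,0]

```text
time: 11.1
tool_pos: [519.0, 347.6, 59.5]
tcp_rot: [3.097, 0.484, -0.016]
force: [-0.1, -0.5, 4.5]
gripper_width: 24.6
```

servo_tool:
  steps: [0,0,-0.001,0,0,0,-0.0015,0,0,0,-0.0015,0]

```text
time: 11.4
tool_pos: [519.0, 347.6, 58.6]
tcp_rot: [3.096, 0.485, -0.016]
force: [-0.8, -1.2, 6.3]
gripper_width: 25.1
```

servo_tool:
  steps: [0,0,-0.0005,0,0,0,-0.001,0,0,0,-0.001,0]

```text
time: 11.7
tool_pos: [519.0, 347.6, 58.3]
tcp_rot: [3.096, 0.485, -0.016]
force: [0.6, -1.2, 6.9]
gripper_width: 24.7
```

servo_tool:
  steps: [0,0,-0.001,0,0,0,-0.002,0,0,0,-0.002,0]

```text
time: 12.0
tool_pos: [519.0, 347.6, 57.2]
tcp_rot: [3.096, 0.485, -0.016]
force: [-1.8, -1.4, 9.1]
gripper_width: 24.8
```

servo_tool:
  steps: [0,0,-0.001,0,0,0,-0.0014,0,0,0,-0.0014,0]

```text
time: 12.3
tool_pos: [519.0, 347.6, 56.9]
tcp_rot: [3.096, 0.485, -0.016]
force: [-0.5, -1.5, 8.9]
gripper_width: 25.0
```

```bash
python3 - <<'E'
from h import *
st();s=shot('scene','s9.png');crop(s,190,180,90,80,7,'c_s9.png');w=shot('wrist','w9.png');crop(w,190,150,150,150,4,'c_w9.png');st()
E
```

```text
12.3 [518.99 347.62  56.91] yaw 17.81 w 25.0 F [-0.49 -1.54  8.85] [-0.18  0.27 -0.01] tilt [ 3.096  0.485 -0.016]
12.4 [519.   347.63  56.96] yaw 17.81 w 24.9 F [-1.74 -2.    9.9 ] [-0.21  0.24  0.01] tilt [ 3.096  0.485 -0.016]
```

View pics/c_s9.png

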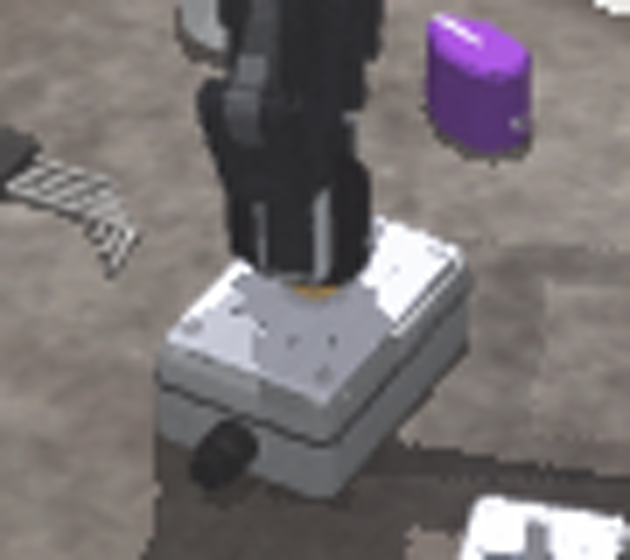

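View pics/c_w9.png

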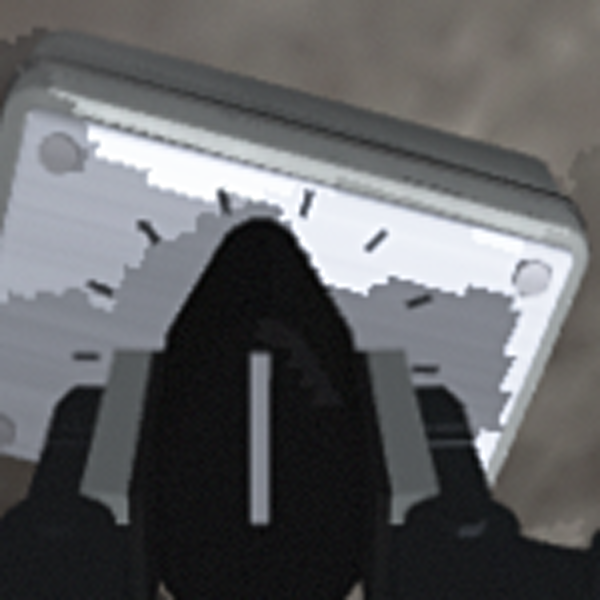

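servo_tool:
  steps: [0,0,-0.0012,0,0,0,-0.0012,0,0,0,-0.0012,0,0,0,-0.0012,0,0,0,-0.0012,0]

```text
time: 12.9
tool_pos: [519.0, 347.6, 56.9]
tcp_rot: [3.096, 0.485, -0.016]
force: [-1.2, -1.6, 9.1]
gripper_width: 25.0
```

```bash
python3 - <<'E'
from h import *
for i in range(10): arm.camera('wrist'); o=arm.get_obs(); print(o['tool_pos'].round(2),o['force'].round(1))
E
```

```text
[518.99 347.62  56.94] [-2.1 -0.7  9.4]
[519.   347.62  56.94] [-1.1 -1.7  9.1]
[519.02 347.61  56.92] [-1.6 -1.4  8.8]
[519.   347.61  56.92] [-1.6 -0.8  8.8]
[519.   347.65  56.94] [-1.3 -0.7  8.9]
[519.01 347.62  56.94] [-2.  -1.7  9. ]
[519.   347.64  56.95] [-1.9 -0.8  9.6]
[519.04 347.63  56.96] [-1.6 -1.4  9.5]
[519.03 347.64  56.94] [-2.  -1.1  9.5]
[519.02 347.62  56.93] [-1.1 -0.7  9.4]
```

servo_tool:
  steps: [0,0,-0.0016,0,0,0,-0.0016,0,0,0,-0.0016,0,0,0,-0.0016,0,0,0,-0.0016,0]

```text
time: 13.9
tool_pos: [519.0, 347.6, 56.6]
tcp_rot: [3.096, 0.485, -0.017]
force: [-2.2, -1.0, 9.7]
gripper_width: 24.8
```

```bash
python3 - <<'E'
from h import *
for i in range(4): im=arm.camera('wrist'); o=arm.get_obs(); print(o['tool_pos'].round(2),o['force'].round(1),o['gripper_width'])
shot('wrist','w10.png');t=shot('top','t10.png');st()
E
```

```text
[519.01 347.65  56.6 ] [-2.1 -1.5  9.4] 25.093608088867025
[519.05 347.65  56.64] [-1.7 -0.9 10.2] 24.768353721394732
[519.   347.62  56.6 ] [-2.1 -1.  10.1] 25.229989409415367
[519.01 347.63  56.6 ] [-1.2 -1.6  9.2] 24.903625945045544
14.2 [519.03 347.64  56.61] yaw 17.82 w 25.2 F [-1.35 -1.52  9.94] [-0.26  0.24 -0.01] tilt [ 3.096  0.485 -0.016]
```

View pics/w10.png

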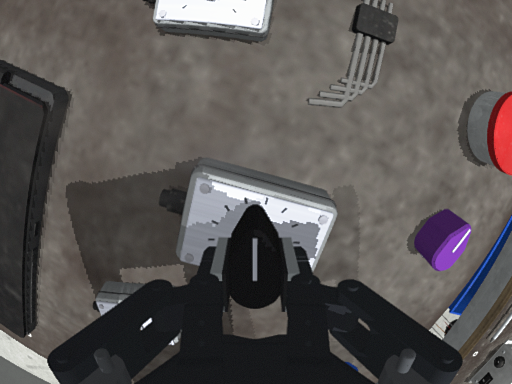

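The knob is seated and still firmly held, with its line unchanged in the hand at (255,240–280). The bystanders are undisturbed. Handing in.

```bash
python3 -c "
from h import *
arm.job_done();st()"
```

```text
the job is handed in; nothing more can be done
the job is handed in; nothing more can be done
```

The black pointer knob is on the D-shaft of the largest controller box and fully home. I handed the job in at about 14 s, still gripping the knob and pressing down.

- **Alignment:** the tool, and the knob with it, sits at 17.8°. I measured the shaft's flat at 17.5° and its tab at between 15° and 20°, depending on the method. Just before fitting, the tab lay in line with the knob's light line.
- **Seating:** the knob slid on with little force. It met the shaft's tip at a tool height of about 60.7 mm, where full seating was expected (about 61 mm).
- **Pressing:** the last readings held steady at a tool height of 56.6 mm, so the shaft is pushed in by about 4.1 mm. The measured push was 9.2–10.2 N, plus about 0.6 N for the knob's weight. That force alone would mean slightly less, about 3.5–4 mm. No reading was above 10.2 N.
- **Hand and side load:** the knob had not slipped in the fingers (opening 25 mm). A side force of about 2 N and a tool tilt of about 0.6° remain.
- **Bystanders:** I never went near the tin, screwdriver or hex keys. The tin and keys looked undisturbed in the last wrist picture. I did not recheck the screwdriver at the end.

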